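Lay a loose spacer plate across the bundle in the tool store

TASK

One spacer plate, of the same long shape as those in the bundle, was left flat on the low blue shelf. Slide it along the deck until a third or a little more of it sticks out over the shelf's open right-hand edge, then grip it by the end that sticks out, lift it and lay it flat on top of the bundle, centred and at right angles to the plates there (as the start of the next layer). Do not let it drop to the table, and leave the square plate beside it where it lies.

Things in the scene. Friction and masses are not known exactly. Their poses are not given: they have to be found in the camera images.
- plate: the loose spacer plate, flat bare steel, 60 (its x) by 150 (its y, the long way) by 5 mm thick, about 0.2 kg, a 14 mm dark hole 55 mm either side of the centre along y. Origin: centre of its underside. It starts flat on the low shelf, its -y end 10 to 40 mm inside the shelf's right-hand edge, and its y axis within about 7 degrees of square to that edge. It slides easily.
- shelf_edge (a point): middle of the top of the low shelf's right-hand (-y) edge, over which the plate is slid. The shelf is fixed, a smooth white deck with blue beams on blue feet, deck 80 mm above the table, 320 (x) by 360 mm (y); the edge runs along this frame's x (160 mm either way), and its +y points inward over the deck. Below and beyond the edge there is free air down to the table. A flange and a bolt (up to 20 mm high) lie on the deck, more than 240 mm inward of this edge.
- bundle: the bundle of plates, fixed, to the right of the shelf: six steel plates like the loose one, stacked exactly, on a wooden block. Origin: centre of its underside, on the table; its x axis is the plates' long way (150 mm), y their width (60 mm); the flat top is 60 mm above the origin, and the wooden block (110 by 44 mm) is the lower 30 mm.
- square_plate: bystander: a square steel plate 80 by 80 by 5 mm with one 28 mm dark hole in its middle, loose and flat on the same shelf, about 150 mm to one side (x) of the spacer plate. Origin: centre of its underside.
Mind the look-alikes: they are no part of the job. What is shaped like the plate but pink is not meant.

How it is judged:
By the outcome, as a careful person would: the job done as asked, in the order asked, and still so for the second after the job is handed in, with the robot touching nothing.
It also fails if it takes over 45 s, if anything falls off the work surface, if the arm or the gripper's body presses on something with over 40 N, if the wrist force passes 120 N, or if a joint passes its speed limit or range.

ROBOT

A 6-joint arm with a two-finger parallel gripper is mounted at the origin on the work surface. World frame = base frame: x ahead of the robot, y to its left, z up, the work surface at z = 0. Lengths are in m, angles in rad, forces in N, time in s.
With the tool pointing down it reaches from about 0.35 to 0.975 m from the base axis. Payload 4.9 kg.
Tool frame: the origin (TCP) lies midway between the tips of the shut fingers; the grasp point (between the pads) lies 19 mm behind it; z points along the fingers, y is the direction in which the jaws open and shut (so a half turn about z gives the same grasp; the last joint's range is limited). The gripper opens to 85 mm and grips with 20 to 120 N. Pads are 22 mm wide; open, the fingers measure 114 mm over their backs; the gripper's body (76 mm by 85 mm) begins 54 mm behind the grasp point. The pads swing forward as they close: fully open they stand 13 mm farther back than shut.
Start: joints at [0.991, 0.053, 1.613, -0, 1.476, -0.119], TCP at [0.278, 0.56, 0.231] pointing down, gripper open.
Joint ranges: [-3.01, 3.01], [-1.01, 2.22], [0.06, 2.58], [-1.02, 4.17], [0.09, 2.62], [-3.14, 3.14]. Speed limits (rad/s): [2.57, 2.57, 3.14, 3.14, 3.14, 3.14].

INTERFACE

Orientations are given as a rotation vector (axis times angle).
In Python, from station import ctrl gives the robot as it stands.
- The arm moves only by the tool apply_moves, never from a script. Its argument "rows" is a list of rows, each a list of 6 numbers: the shift along the tool's x, y, z in cm, then the turn, a rotation vector about the tool's x, y, z in units of 5 degrees (1.0 is 5 degrees). In form: [[x, y, z, rx, ry, rz], ...]. A call has 1 to 20 rows; each row is the pose to reach, as a shift and turn from the pose measured when the call began, along the tool's axes at that moment; what a row does not reach only later rows make up. A row lasts 1/10 s, in which the tool goes at most 50 mm and 8.59 degrees, less where a joint would pass 70% of its speed; a pose out of reach is approached as far as the arm can. A call with a gripper value outside its range is refused whole. "grip" is the closure, from 0 (fully open) to 1 (shut), set as the call begins (left out, the last holds). The fingers move at their own pace and stop on an object; "squeeze" is the grip in N (left out, the last holds). Time passes only in rows, so rows that repeat a pose let the fingers close. It gives the time, the measured TCP pose, the force and the opening at its end, in the units of the state.
- ctrl.get_obs(): the state, without advancing time (a new reading comes with each control period).
- ctrl.get_image(name): name is "scene" or "top"; returns a dict with "color" (400x640x3 uint8, blue, green, red), "mtx" (3x3 intrinsics, pixels), "rvec" (rotation vector, rad) and "tvec" (3), from world to camera coordinates, as OpenCV has them. Camera axes: x right, y down, z forward; pixel columns grow to the right and rows downward; lengths in m; the calibration is good to about 2 mm. A picture is of the moment at which its call begins. There is no depth.
- ctrl.finish_job(): hands the job in, once; it reports no verdict.
The state is a dict: "t": time; "q": joint angles; "dq": joint speeds; "effort": joint torques, N m; "tool_pos": TCP position; "tool_rot": TCP orientation; "contact_force": force on the tool from outside, world axes, zero at the start; "wrist_torque": the same for the moment, N m; "opening": finger opening in m.
Only numpy, scipy, OpenCV 4.12 (cv2) and the standard library are available. Lean on these libraries where they do the work, as an engineer would, in place of code of your own. Each camera call takes 0.05 s, during which the arm holds its last target.

## Working session

There is one attempt and no reset: what is moved stays moved. The work goes in short steps, Python scripts to look and compute and a tool call to move; the robot and the scene stay as the last step left them, time stands still between calls to the robot, and variables do not carry over. Pictures are saved under pics/ and viewed, and the job is handed in when it is done.

Besides the shell and the picture viewer there is one more tool, called after "Request:" by a JSON object that holds its "api" and its "payload", one argument or row to a line. apply_moves: Moves the arm, as the interface text tells. Its arguments: {"type":"object","properties":{"rows":{"type":"array","items":{"type":"array","items":{"type":"number"}}},"grip":{"type":"number"},"squeeze":{"type":"number"}},"required":["rows"]}

```bash
mkdir -p pics; ls; python3 - <<'E'
from station import ctrl
import cv2, pickle
o=ctrl.get_obs(); print({k:(v if not hasattr(v,'round') else v) for k,v in o.items()})
d={}
for n in ("scene","top"):
    im=ctrl.get_image(n); d[n]=im
    cv2.imwrite(f"pics/{n}0.png",im["color"]); print(n,im["mtx"],im["rvec"],im["tvec"])
pickle.dump(d,open("cams.pkl","wb"))
E
```

```text
pics
{'t': 0.0, 'q': array([ 9.91006976e-01,  5.33833417e-02,  1.61432103e+00, -3.69667131e-05,
        1.47600562e+00, -1.18992661e-01]), 'dq': array([ 0.00073727,  0.00045602,  0.00063273, -0.00097501,  0.00142978,
       -0.00046275]), 'effort': array([-1.04882536e-03, -3.93688560e+01, -3.70172882e+01, -3.82500812e-04,
        6.97395517e-03,  6.92566857e-06]), 'tool_pos': array([0.27756661, 0.55927193, 0.23003046]), 'tool_rot': array([-0.71726754, -3.05790538,  0.00314406]), 'contact_force': array([-0.11975212, -0.06589144,  0.77568116]), 'wrist_torque': array([-0.00536352,  0.01962757, -0.01700816]), 'opening': 0.08513388440329257}
scene [[508.29917082   0.         317.27099907]
 [  0.         508.29917082 203.09869368]
 [  0.           0.           1.        ]] [ 2.00484415  1.84265413 -0.50122251] [-0.08075678 -0.30382288  1.39517624]
top [[422.90628508   0.         324.00132547]
 [  0.         422.90628508 203.87798639]
 [  0.           0.           1.        ]] [ 2.23851486 -2.17771045  0.02673673] [0.02410471 0.39510407 1.16078513]
```

View pics/scene0.png

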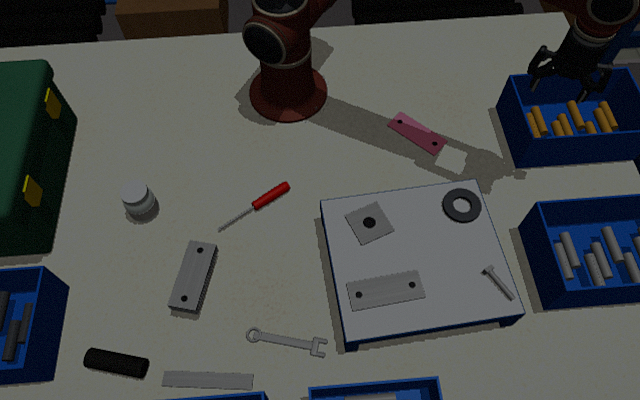

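View pics/top0.png

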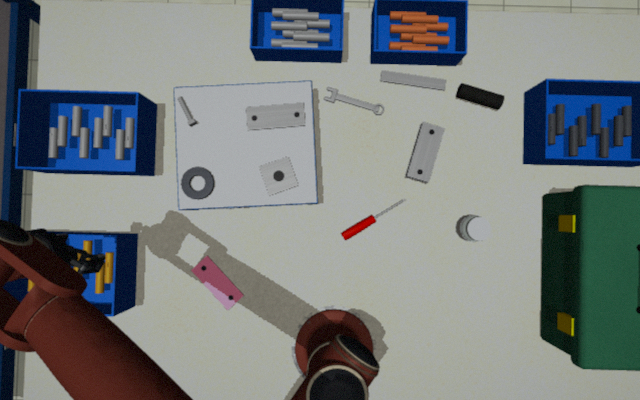

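The scene view shows the shelf with the plate at about (386,290), the square plate at (369,223), and the bundle at (193,275). In the top view the plate is at (276,116), the square plate at (279,176), and the bundle at (425,152). I'll enlarge these areas.

```bash
python3 - <<'E'
import cv2,pickle
d=pickle.load(open("cams.pkl","rb"))
def crop(n,x0,y0,w,h,s,out):
    c=d[n]["color"][y0:y0+h,x0:x0+w]
    c=cv2.resize(c,None,fx=s,fy=s,interpolation=cv2.INTER_CUBIC)
    for i in range(0,w,20): cv2.putText(c,str(x0+i),(i*s,8),0,.3,(0,0,255),1); cv2.line(c,(i*s,10),(i*s,16),(0,0,255),1)
    for i in range(0,h,20): cv2.putText(c,str(y0+i),(0,i*s+4),0,.3,(0,0,255),1); cv2.line(c,(22,i*s),(28,i*s),(0,0,255),1)
    cv2.imwrite("pics/"+out,c)
crop("top",170,70,160,150,4,"t_shelf.png".replace('_','1_'))
crop("top",400,115,50,75,8,"t1_bund.png")
crop("scene",315,175,210,180,3,"s1_shelf.png")
crop("scene",160,230,70,90,6,"s1_bund.png")
E
```

```text
(no output)
```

View pics/t1_shelf.png

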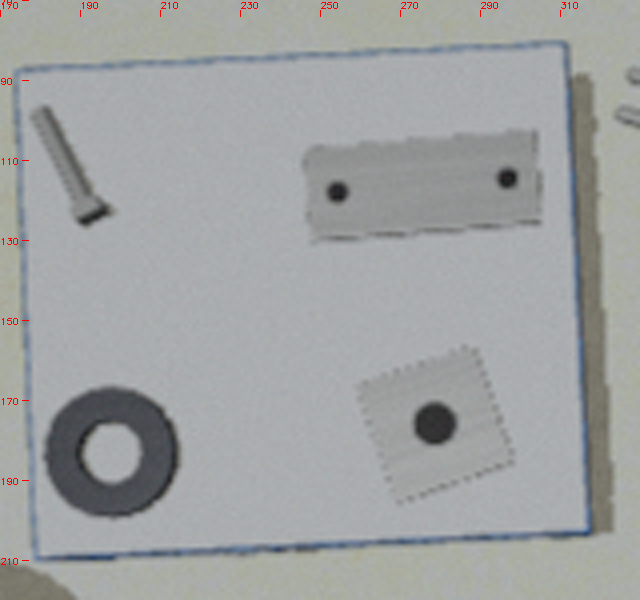

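View pics/t1_bund.png

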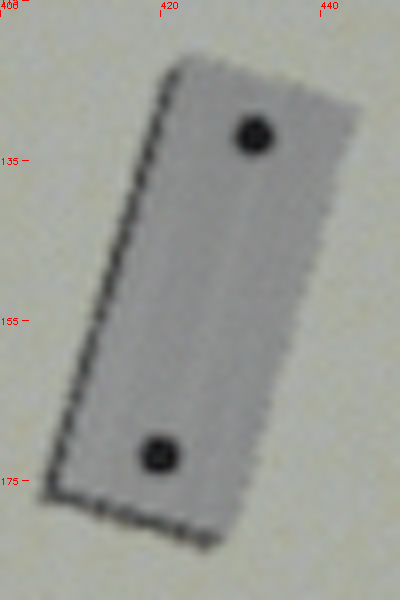

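View pics/s1_shelf.png

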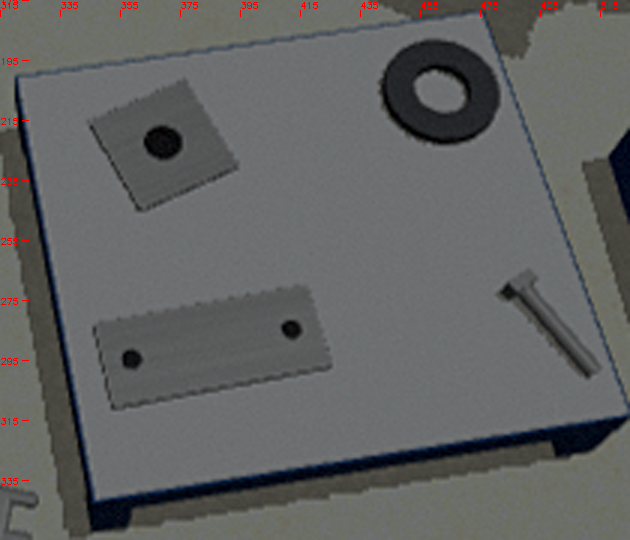

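View pics/s1_bund.png

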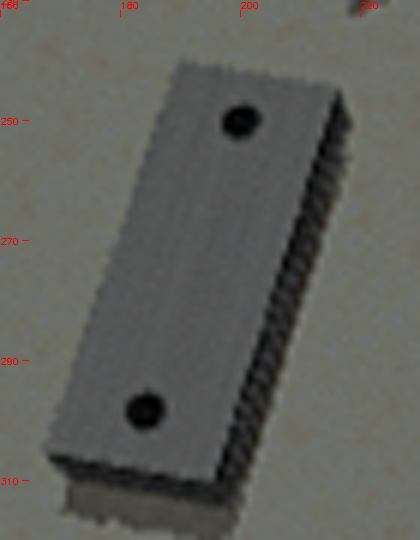

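```bash
cat > h.py <<'E'
import cv2,pickle,numpy as np
d=pickle.load(open("cams.pkl","rb"))
def P(n):
    R=cv2.Rodrigues(d[n]["rvec"])[0]; return d[n]["mtx"]@np.c_[R,np.ravel(d[n]["tvec"])]
def tri(t,s):
    X=cv2.triangulatePoints(P("top"),P("scene"),np.array(t,float).reshape(2,1),np.array(s,float).reshape(2,1)).ravel(); return X[:3]/X[3]
def onz(n,px,z):
    R=cv2.Rodrigues(d[n]["rvec"])[0]; t=np.ravel(d[n]["tvec"]); c=-R.T@t
    r=R.T@np.linalg.solve(d[n]["mtx"],[px[0],px[1],1]); return c+r*(z-c[2])/r[2]
def proj(n,p): return cv2.projectPoints(np.array(p,float).reshape(-1,1,3),d[n]["rvec"],d[n]["tvec"],d[n]["mtx"],None)[0].reshape(-1,2)
E
python3 - <<'E'
from h import *
np.set_printoptions(precision=4,suppress=True)
pts={"pl_in":((254.1,117.4),(411.8,284.5),.085),"pl_out":((296.6,114.1),(358.5,294.5),.085),
"edge+x":((311.4,80.1),(345.7,341.5),.08),"edge-x":((317.1,203.1),(320.3,200.3),.08),
"b+x":((431.3,131.4),(183.75,297.9),.06),"b-x":((419.4,171.4),(199.75,249.75),.06),"sq":((278.4,175.4),(369,222),.085)}
r={}
for k,(t,s,z) in pts.items():
    r[k]=tri(t,s); print(k,r[k],onz("top",t,z),onz("scene",s,z))
f=lambda a,b:np.degrees(np.arctan2(*(b-a)[[1,0]]))
print("dist",np.linalg.norm(r["pl_in"]-r["pl_out"]),np.linalg.norm(r["b+x"]-r["b-x"]),np.linalg.norm(r["edge+x"]-r["edge-x"]))
print("plate ang (in->out)",f(r["pl_in"],r["pl_out"]),"edge",f(r["edge-x"],r["edge+x"]),"bundle",f(r["b-x"],r["b+x"]))
print("plate c",(r["pl_in"]+r["pl_out"])/2,"bundle c",(r["b+x"]+r["b-x"])/2)
E
```

```text
pl_in [0.6103 0.2225 0.0863] [0.6105 0.2214 0.085 ] [0.6098 0.2237 0.085 ]
pl_out [0.6219 0.1131 0.0859] [0.622 0.112 0.085] [0.6216 0.114  0.085 ]
edge+x [0.7121 0.0776 0.0831] [0.7131 0.0765 0.08  ] [0.7114 0.0786 0.08  ]
edge-x [0.3941 0.055  0.0784] [0.3939 0.0527 0.08  ] [0.395  0.0564 0.08  ]
b+x [ 0.591  -0.241   0.0639] [ 0.5918 -0.2427  0.06  ] [ 0.5896 -0.2414  0.06  ]
b-x [ 0.4849 -0.2121  0.063 ] [ 0.4853 -0.2137  0.06  ] [ 0.4836 -0.2122  0.06  ]
sq [0.4622 0.1552 0.0871] [0.4623 0.1541 0.085 ] [0.4611 0.1564 0.085 ]
dist 0.10999950110236166 0.1099399634369094 0.3189239694044397
plate ang (in->out) -83.94216289092998 edge 4.062240757460572 bundle -15.199942994288728
plate c [0.6161 0.1678 0.0861] bundle c [ 0.538  -0.2266  0.0635]
```

```bash
cat >> h.py <<'E'
from scipy.spatial.transform import Rotation as Ro
def delta(pos,yangle_deg):
    "tool-down pose with tool y axis at world yaw yangle (mod 180 nearest)"
    from station import ctrl
    o=ctrl.get_obs(); R0=Ro.from_rotvec(o["tool_rot"])
    best=None
    for a in (yangle_deg,yangle_deg+180):
        a=np.radians(a); y=np.array([np.cos(a),np.sin(a),0]); z=np.array([0,0,-1.]); x=np.cross(y,z)
        r=(R0.inv()*Ro.from_matrix(np.c_[x,y,z])).as_rotvec()
        if best is None or np.linalg.norm(r)<np.linalg.norm(best): best=r
    s=R0.inv().apply(np.array(pos)-o["tool_pos"])*100
    print("t",round(o["t"],2),"pos",o["tool_pos"].round(4),"F",o["contact_force"].round(1),"op",round(o["opening"],4),"row",np.r_[s,np.degrees(best)/5].round(2).tolist())
E
python3 -c "
from h import *
delta((.605,.272,.231),6.1); delta((.605,.272,.12),6.1)"
```

```text
t 0.1 pos [0.2776 0.5593 0.2302] F [ 0.2 -0.6  0.2] op 0.0855 row [-42.1, -11.18, -0.07, -0.02, 0.01, 11.5]
t 0.1 pos [0.2776 0.5593 0.2302] F [ 0.2 -0.6  0.2] op 0.0855 row [-42.1, -11.15, 11.03, -0.02, 0.01, 11.5]
```

Request:
{"api": "apply_moves", "payload": {
  "rows": [
    [-5, -1.3, 0, 0, 0, 1.4],
    [-10, -2.7, 0, 0, 0, 2.8],
    [-15, -4, 0, 0, 0, 4.1],
    [-20, -5.3, 0, 0, 0, 5.5],
    [-25, -6.6, 0, 0, 0, 6.8],
    [-30, -8, 0, 0, 0, 8.2],
    [-35, -9.3, 0, 0, 0, 9.6],
    [-39, -10.4, 3, 0, 0, 10.7],
    [-42.1, -11.2, 7, 0, 0, 11.5],
    [-42.1, -11.2, 11, 0, 0, 11.5],
    [-42.1, -11.2, 11, 0, 0, 11.5],
    [-42.1, -11.2, 11, 0, 0, 11.5],
    [-42.1, -11.2, 11, 0, 0, 11.5]
  ],
  "grip": 0.6,
  "squeeze": 60
}}

```text
t: 1.4
tool_pos: [0.6057, 0.2729, 0.1233]
tool_rot: [2.097, 2.336, 0.003]
contact_force: [0.2, -0.2, 0.3]
opening: 0.0342
```

```bash
python3 -c "
from h import *
from station import ctrl
delta((.605,.272,.083),6.1); delta((.605,.272,.079),6.1)
for n in ('scene','top'): cv2.imwrite('pics/%s2.png'%n,ctrl.get_image(n)['color'])
"
```

```text
t 1.4 pos [0.6057 0.2729 0.1233] F [ 0.2 -0.2  0.3] op 0.0342 row [-0.08, -0.09, 4.03, 0.03, 0.01, 0.01]
t 1.4 pos [0.6057 0.2729 0.1233] F [ 0.2 -0.2  0.3] op 0.0342 row [-0.08, -0.1, 4.43, 0.03, 0.01, 0.01]
```

View pics/scene2.png

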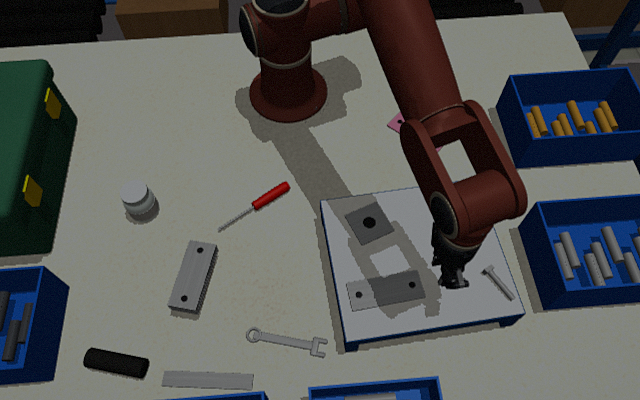

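The fingers are at about (453,282), between the plate's inner end and the bolt. Next is a guarded descent.

Request:
{"api": "apply_moves", "payload": {
  "rows": [
    [-0.1, -0.1, 2, 0, 0, 0],
    [-0.1, -0.1, 3.5, 0, 0, 0],
    [-0.1, -0.1, 4.0, 0, 0, 0],
    [-0.1, -0.1, 4.2, 0, 0, 0],
    [-0.1, -0.1, 4.3, 0, 0, 0],
    [-0.1, -0.1, 4.3, 0, 0, 0]
  ]
}}

```text
t: 2.1
tool_pos: [0.6057, 0.2722, 0.0816]
tool_rot: [2.096, 2.335, 0.006]
contact_force: [0.0, -0.5, 0.7]
opening: 0.034
```

```bash
python3 -c "
from h import *
from station import ctrl
delta((.605,.272,.079),6.1)
im=ctrl.get_image('scene')['color'][220:320,380:520]; cv2.imwrite('pics/s3.png',cv2.resize(im,None,fx=5,fy=5,interpolation=2))
"
```

```text
t 2.1 pos [0.6057 0.2722 0.0816] F [ 0.  -0.5  0.7] op 0.034 row [-0.01, -0.08, 0.26, 0.06, 0.0, 0.02]
```

View pics/s3.png

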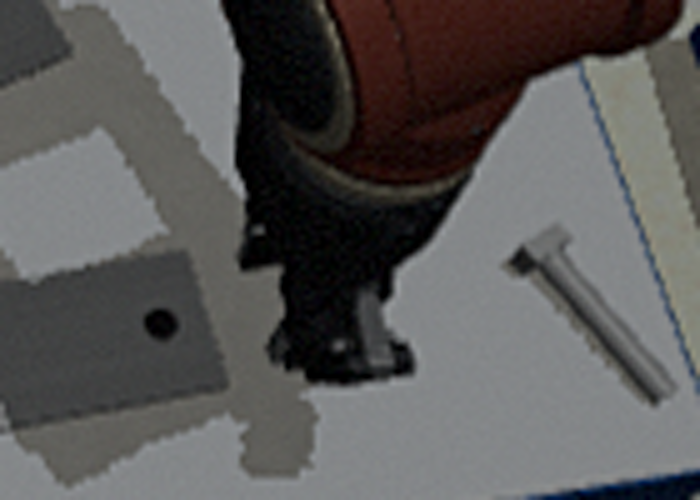

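Request:
{"api": "apply_moves", "payload": {
  "rows": [
    [0, 0, 0.15, 0, 0, 0],
    [0, 0, 0.3, 0, 0, 0],
    [0, 0, 0.3, 0, 0, 0],
    [0, 0, 0.3, 0, 0, 0]
  ]
}}

```text
t: 2.55
tool_pos: [0.6063, 0.2723, 0.0794]
tool_rot: [2.096, 2.335, 0.008]
contact_force: [0.0, -0.1, 2.2]
opening: 0.0339
```

Request:
{"api": "apply_moves", "payload": {
  "rows": [
    [0, 0, 0.1, 0, 0, 0],
    [0, 0, 0.2, 0, 0, 0],
    [0, 0, 0.2, 0, 0, 0]
  ]
}}

```text
t: 2.85
tool_pos: [0.6064, 0.2723, 0.0793]
tool_rot: [2.096, 2.335, 0.007]
contact_force: [-5.0, -1.4, 9.6]
opening: 0.0345
```

Request:
{"api": "apply_moves", "payload": {
  "rows": [
    [0, 0, -0.2, 0, 0, 0],
    [0, 0, -0.2, 0, 0, 0],
    [-0.7, 0, -0.2, 0, 0, 0],
    [-1.3, 0, -0.2, 0, 0, 0],
    [-1.7, 0, -0.2, 0, 0, 0],
    [-2.1, 0, -0.2, 0, 0, 0],
    [-2.6, 0, -0.2, 0, 0, 0],
    [-3.1, 0, -0.2, 0, 0, 0],
    [-3.6, 0, -0.2, 0, 0, 0],
    [-4.0, 0, -0.2, 0, 0, 0],
    [-4.4, 0, -0.2, 0, 0, 0],
    [-4.7, 0, -0.2, 0, 0, 0],
    [-5.0, 0, -0.2, 0, 0, 0],
    [-5.0, 0, -0.2, 0, 0, 0]
  ]
}}

```text
t: 4.25
tool_pos: [0.612, 0.2222, 0.0815]
tool_rot: [2.096, 2.334, 0.007]
contact_force: [-0.3, 0.4, 0.7]
opening: 0.034
```

```bash
python3 -c "
from h import *
from station import ctrl
delta((.605,.272,.079),6.1)
for n in ('scene','top'): cv2.imwrite('pics/%s4.png'%n,ctrl.get_image(n)['color'])
im=cv2.imread('pics/scene4.png')[180:360,310:530]; cv2.imwrite('pics/s4.png',cv2.resize(im,None,fx=3,fy=3,interpolation=2))
im=cv2.imread('pics/top4.png')[70:220,170:330]; cv2.imwrite('pics/t4.png',cv2.resize(im,None,fx=4,fy=4,interpolation=2))
"
```

```text
t 4.25 pos [0.612  0.2222 0.0815] F [-0.3  0.4  0.7] op 0.034 row [5.02, -0.16, 0.25, 0.07, 0.0, 0.01]
```

View pics/s4.png

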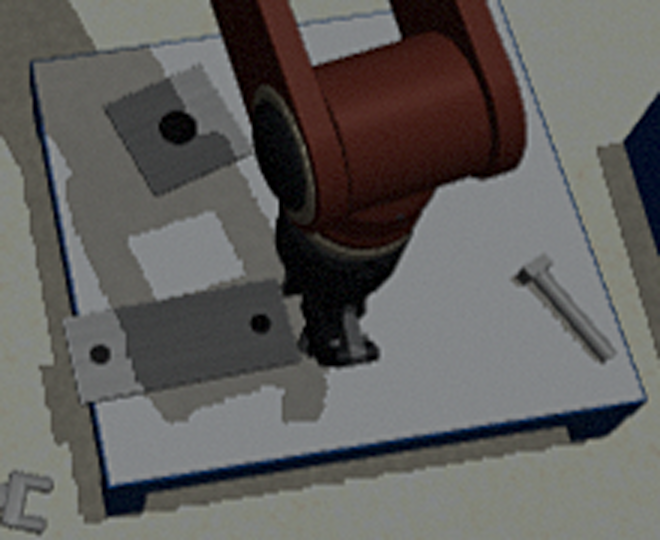

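View pics/t4.png

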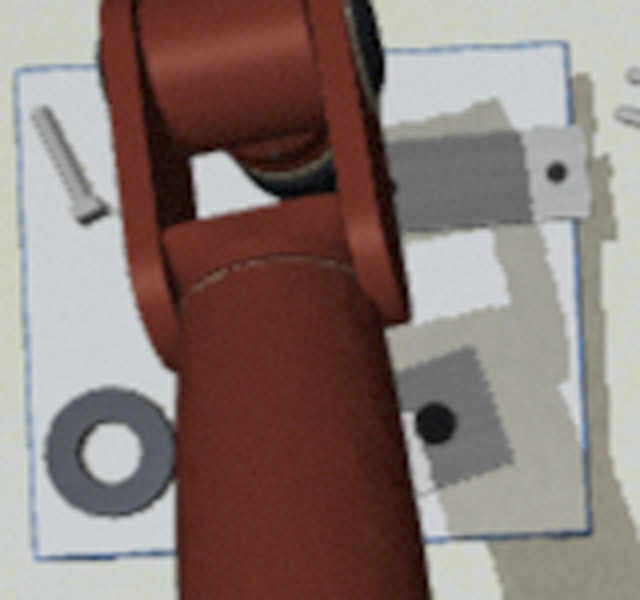

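The out-end hole is at (308.9,112.6) in top and (343.0,297.3) in scene. The inner hole is at (396.3,287.3) in scene, so the plate is now slightly over the edge.

```bash
cat >> h.py <<'E'
EA=np.array([.7121,.0776]);EB=np.array([.3941,.055])
def over(p):
    "signed distance outward of edge"
    e=(EA-EB)/np.linalg.norm(EA-EB); n=np.array([e[1],-e[0]]); return float(np.dot(np.asarray(p)[:2]-EB,n))
E
python3 -c "
from h import *
a=tri((308.9,112.6),(343.0,297.3)); b=onz('scene',(396.3,287.3),.0863); b2=onz('scene',(343.0,297.3),.0863)
print(a,b2,b,np.degrees(np.arctan2(*(b2-b)[[1,0]])),over(a)+.020)
"
```

```text
[0.62599726 0.08139074 0.08862008] [0.62521385 0.08239895 0.0863    ] [0.61349384 0.19136983 0.0863    ] -83.86133069749286 0.010114944333704065
```

Request:
{"api": "apply_moves", "payload": {
  "rows": [
    [-0.3, 0, 0, 0, 0, 0],
    [-0.8, 0, 0, 0, 0, 0],
    [-1.3, 0, 0, 0, 0, 0],
    [-1.8, 0, 0, 0, 0, 0],
    [-2.3, 0, 0, 0, 0, 0],
    [-2.8, 0, 0, 0, 0, 0],
    [-3.3, 0, 0, 0, 0, 0],
    [-3.8, 0, 0, 0, 0, 0],
    [-4.2, 0, 0, 0, 0, 0],
    [-4.5, 0, 0, 0, 0, 0],
    [-4.7, 0, 0, 0, 0, 0],
    [-4.7, 0, 0, 0, 0, 0]
  ]
}}

```text
t: 5.55
tool_pos: [0.6171, 0.1751, 0.0815]
tool_rot: [2.095, 2.334, 0.006]
contact_force: [0.1, 0.3, 0.6]
opening: 0.0344
```

```bash
python3 -c "
from h import *
from station import ctrl
delta((.605,.272,.079),6.1)
for n in ('scene','top'): cv2.imwrite('pics/%s5.png'%n,ctrl.get_image(n)['color'])
im=cv2.imread('pics/scene5.png')[180:360,310:530]; cv2.imwrite('pics/s5.png',cv2.resize(im,None,fx=3,fy=3,interpolation=2))
im=cv2.imread('pics/top5.png')[70:220,210:370]; cv2.imwrite('pics/t5.png',cv2.resize(im,None,fx=4,fy=4,interpolation=2))
"
```

```text
t 5.55 pos [0.6171 0.1751 0.0815] F [0.1 0.3 0.6] op 0.0344 row [9.76, -0.16, 0.24, 0.07, 0.01, 0.02]
```

View pics/s5.png

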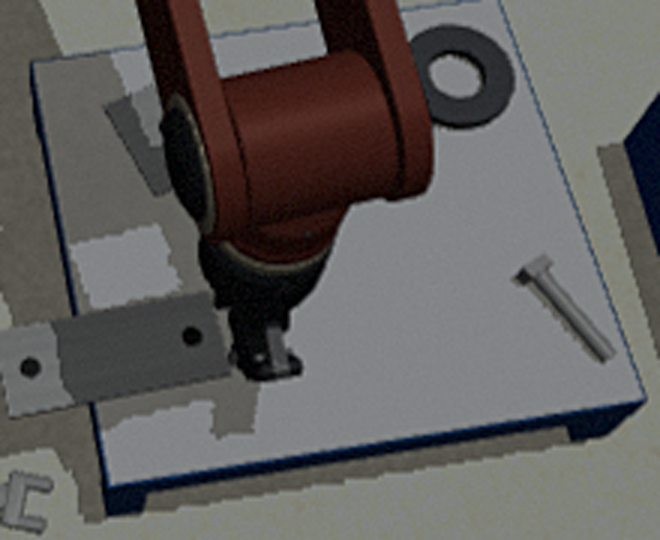

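View pics/t5.png

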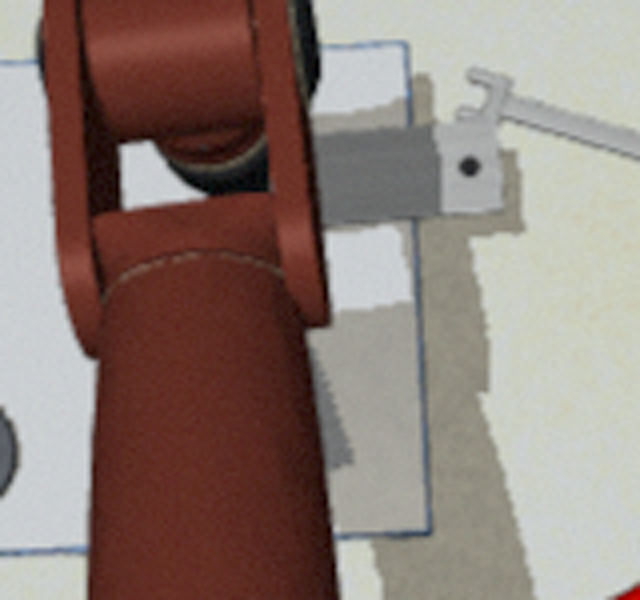

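```bash
python3 -c "
from h import *
a=tri((327.1,111.4),(319.7,302.0)); b=onz('scene',(373.7,291.7),.0863); b2=onz('scene',(319.7,302.0),.0863)
print(a,b2,onz('top',(327.1,111.4),.0863),b,np.degrees(np.arctan2(*(b2-b)[[1,0]])),over(a)+.020)
"
```

```text
[0.63092885 0.03455485 0.08633168] [0.63094492 0.0353194  0.0863    ] [0.63089374 0.03345149 0.0863    ] [0.61882195 0.14487821 0.0863    ] -83.68576130417259 0.0571825964554699
```

Request:
{"api": "apply_moves", "payload": {
  "rows": [
    [1, 0, 0, 0, 0, 0],
    [1.5, 0, -2, 0, 0, 0],
    [1.5, 0, -6, 0, 0, 0],
    [1.5, 0, -9, 0, 0, 0],
    [-2, 0, -10, 0, 0, 0],
    [-6, 0, -10, 0, 0, 0],
    [-10, 0, -10, 0, 0, 0],
    [-13, 0, -10, 0, 0, 0],
    [-13.5, 0.1, -10, 0, 0, 0],
    [-13.5, 0.1, -10, 0, 0, 0],
    [-13.5, 0.1, -10, 0, 0, 0]
  ],
  "grip": 0
}}

```text
t: 6.75
tool_pos: [0.6319, 0.0423, 0.1815]
tool_rot: [2.094, 2.336, 0.006]
contact_force: [-0.2, 1.1, 0.2]
opening: 0.0855
```

```bash
python3 -c "
from h import *
from station import ctrl
delta((.6303,.0405,.0575),6.2)
for n in ('scene','top'): cv2.imwrite('pics/%s6.png'%n,ctrl.get_image(n)['color'])
im=cv2.imread('pics/scene6.png')[180:360,250:470]; cv2.imwrite('pics/s6.png',cv2.resize(im,None,fx=3,fy=3,interpolation=2))
"
```

```text
t 6.75 pos [0.6319 0.0423 0.1815] F [-0.2  1.1  0.2] op 0.0855 row [-0.15, -0.25, 12.4, 0.07, 0.01, 0.01]
```

View pics/s6.png

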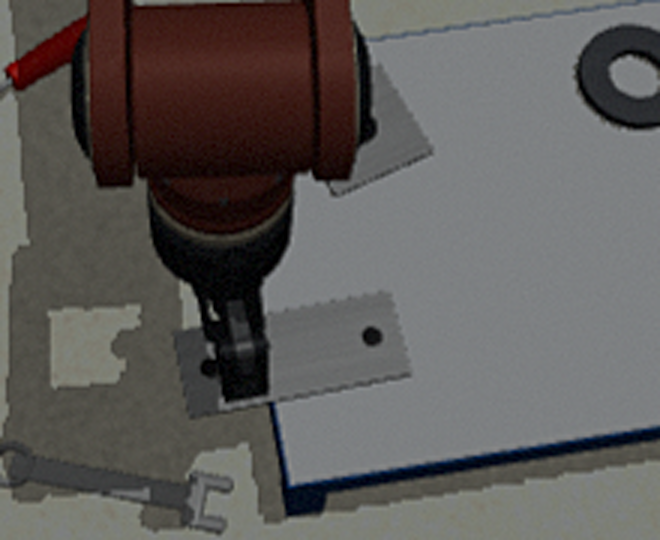

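View pics/top6.png

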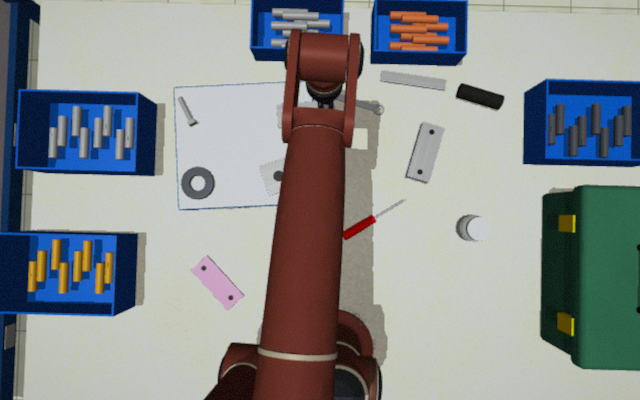

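The plate hasn't moved: its holes are at (319.5,302.3) and (373.8,291.8). Descending with the fingers either side of the end that sticks out.

Request:
{"api": "apply_moves", "payload": {
  "rows": [
    [-0.15, -0.25, 1, 0, 0, 0],
    [-0.15, -0.25, 3, 0, 0, 0],
    [-0.15, -0.25, 5, 0, 0, 0],
    [-0.15, -0.25, 6.5, 0, 0, 0],
    [-0.15, -0.25, 7, 0, 0, 0],
    [-0.15, -0.25, 7, 0, 0, 0]
  ]
}}

```text
t: 7.45
tool_pos: [0.6292, 0.0411, 0.1103]
tool_rot: [2.094, 2.338, 0.004]
contact_force: [-0.2, 0.6, 0.8]
opening: 0.0855
```

```bash
python3 -c "
from h import *
from station import ctrl
delta((.6303,.0405,.0575),6.2)
im=ctrl.get_image('scene')['color'][220:340,280:420]; cv2.imwrite('pics/s7.png',cv2.resize(im,None,fx=5,fy=5,interpolation=2))
"
```

```text
t 7.45 pos [0.6292 0.0411 0.1103] F [-0.2  0.6  0.8] op 0.0855 row [-0.07, 0.08, 5.28, 0.04, 0.01, 0.02]
```

View pics/s7.png

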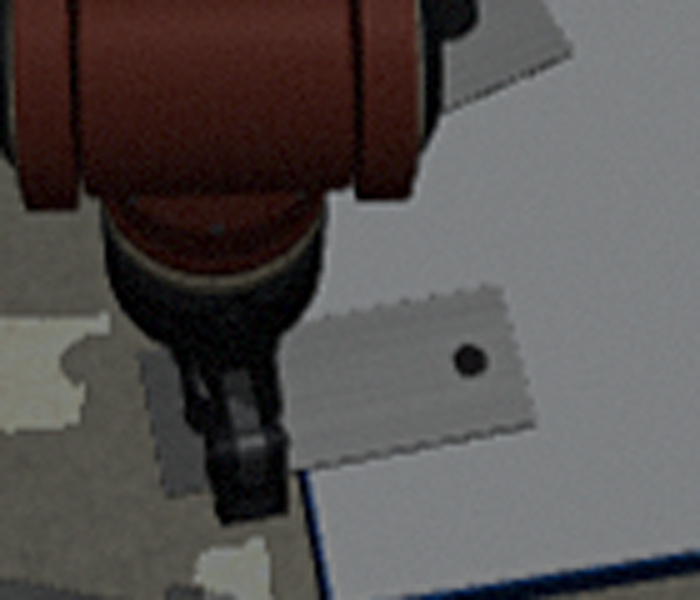

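The front fingertip, at about (330,323), is clear of both the plate's long side and the deck edge. I'll go on down and close.

Request:
{"api": "apply_moves", "payload": {
  "rows": [
    [-0.05, 0.1, 1.5, 0, 0, 0],
    [-0.05, 0.1, 3, 0, 0, 0],
    [-0.05, 0.1, 4.3, 0, 0, 0],
    [-0.05, 0.1, 5.2, 0, 0, 0],
    [-0.05, 0.1, 5.3, 0, 0, 0],
    [-0.05, 0.1, 5.3, 0, 0, 0]
  ]
}}

```text
t: 8.1
tool_pos: [0.6311, 0.0406, 0.058]
tool_rot: [2.093, 2.337, 0.005]
contact_force: [0.4, 0.7, 0.5]
opening: 0.0856
```

Request:
{"api": "apply_moves", "payload": {
  "rows": [
    [0, 0, 0, 0, 0, 0],
    [0, 0, 0, 0, 0, 0],
    [0, 0, 0, 0, 0, 0],
    [0, 0, 0, 0, 0, 0],
    [0, 0, 0, 0, 0, 0],
    [0, 0, 0, 0, 0, 0]
  ],
  "grip": 0.6,
  "squeeze": 90
}}

```text
t: 8.7
tool_pos: [0.6316, 0.0405, 0.0589]
tool_rot: [2.093, 2.336, 0.006]
contact_force: [-1.4, -0.9, 5.6]
opening: 0.0578
```

```bash
python3 -c "
from h import *
from station import ctrl
delta((.6303,.0405,.0575),6.2)
im=ctrl.get_image('scene')['color'][220:340,280:420]; cv2.imwrite('pics/s8.png',cv2.resize(im,None,fx=5,fy=5,interpolation=2))
"
```

```text
t 8.7 pos [0.6316 0.0405 0.0589] F [-1.4 -0.9  5.6] op 0.0578 row [0.02, -0.13, 0.14, 0.07, 0.01, 0.02]
```

View pics/s8.png

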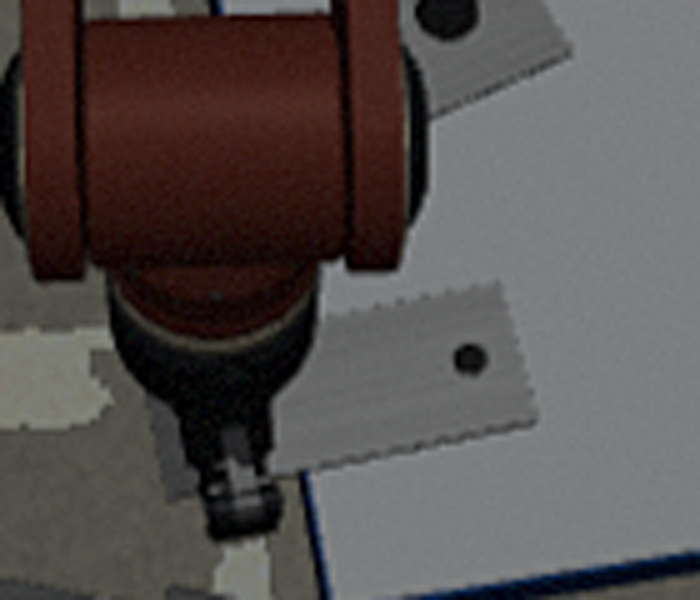

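The fingers stopped at 57.8 mm, against the 60 mm plate width. Lifting a little to check the hold.

Request:
{"api": "apply_moves", "payload": {
  "rows": [
    [0, 0, -0.3, 0, 0, 0],
    [0, 0, -0.8, 0, 0, 0],
    [0, 0, -1.5, 0, 0, 0],
    [0, 0, -2.5, 0, 0, 0],
    [0, 0, -3.5, 0, 0, 0],
    [0, 0, -4.5, 0, 0, 0],
    [0, 0, -5, 0, 0, 0],
    [0, 0, -5, 0, 0, 0]
  ]
}}

```text
t: 9.55
tool_pos: [0.6322, 0.0405, 0.1106]
tool_rot: [2.091, 2.335, 0.009]
contact_force: [1.3, -0.1, -1.7]
opening: 0.0578
```

```bash
python3 -c "
from h import *
from station import ctrl
delta((.6303,.0405,.1075),6.2)
for n in ('scene','top'): cv2.imwrite('pics/%s9.png'%n,ctrl.get_image(n)['color'])
im=cv2.imread('pics/scene9.png')[200:330,270:420]; cv2.imwrite('pics/s9.png',cv2.resize(im,None,fx=5,fy=5,interpolation=2)[:600])
im=cv2.imread('pics/top9.png')[50:180,230:390]; cv2.imwrite('pics/t9.png',cv2.resize(im,None,fx=4,fy=4,interpolation=2))
"
```

```text
t 9.55 pos [0.6322 0.0405 0.1106] F [ 1.3 -0.1 -1.7] op 0.0578 row [0.02, -0.19, 0.3, 0.1, 0.02, 0.02]
```

View pics/s9.png

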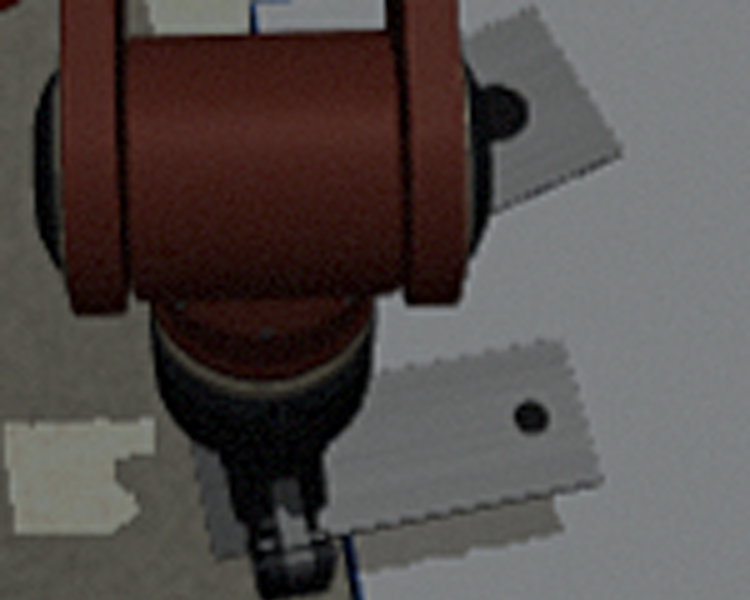

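View pics/t9.png

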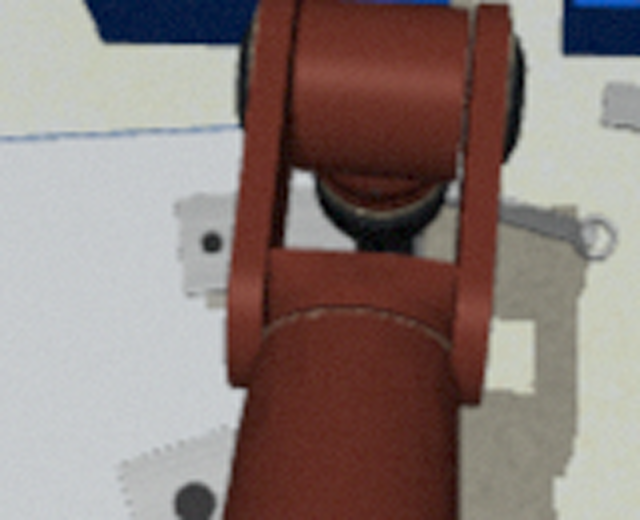

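```bash
python3 -c "
from h import *
a=tri((282.4,110.1),(375.8,283.0)); print(a)
# expected inner hole if level: prior inner hole (.6188,.1449,.0863)+lift .0517
for dz in (0,.02,.04,.052): print(dz, proj('scene',(.6195,.1449,.0863+dz)),proj('top',(.6195,.1439,.0863+dz)))
"
```

```text
[0.61908518 0.14420336 0.13543659]
0 [[373.7569755  292.02120352]] [[284.15265599 114.62535095]]
0.02 [[374.62808766 288.51953314]] [[283.40361455 112.75924439]]
0.04 [[375.52996688 284.89418625]] [[282.62605472 110.8220892 ]]
0.052 [[376.08654794 282.65685847]] [[282.14514463 109.62398529]]
```

```bash
python3 -c "
from h import *
delta((.5268,-.2749,.13),-15.2)"
```

```text
t 9.65 pos [0.6312 0.0405 0.1088] F [ 0.4 -0.2 -2.1] op 0.0576 row [-30.21, -13.82, -2.16, 0.07, 0.0, 4.3]
```

Request:
{"api": "apply_moves", "payload": {
  "rows": [
    [0, 0, -1.5, 0, 0, 0],
    [-1, -0.5, -3, 0, 0, 0.1],
    [-3, -1.4, -4, 0, 0, 0.4],
    [-5.5, -2.5, -4, 0, 0, 0.8],
    [-8.5, -3.9, -4, 0, 0, 1.2],
    [-11.5, -5.3, -4, 0, 0, 1.6],
    [-14.5, -6.6, -4, 0, 0, 2.1],
    [-17.5, -8, -4, 0, 0, 2.5],
    [-20.5, -9.4, -4, 0, 0, 2.9],
    [-23.5, -10.8, -4, 0, 0, 3.4],
    [-26, -11.9, -4, 0, 0, 3.7],
    [-28, -12.8, -4, 0, 0, 4],
    [-29.5, -13.5, -3, 0, 0, 4.2],
    [-30.2, -13.8, -2.2, 0.1, 0, 4.3],
    [-30.2, -13.8, -2.2, 0.1, 0, 4.3],
    [-30.2, -13.8, -2.2, 0.1, 0, 4.3],
    [-30.2, -13.8, -2.2, 0.1, 0, 4.3]
  ]
}}

```text
t: 11.35
tool_pos: [0.5274, -0.2739, 0.1304]
tool_rot: [-2.493, -1.909, 0.003]
contact_force: [0.4, 0.2, -2.1]
opening: 0.0576
```

```bash
python3 -c "
from h import *
from station import ctrl
delta((.5268,-.2749,.06),-15.2)
for n in ('scene','top'): cv2.imwrite('pics/%s10.png'%n,ctrl.get_image(n)['color'])
im=cv2.imread('pics/scene10.png')[190:340,110:260]; cv2.imwrite('pics/s10.png',cv2.resize(im,None,fx=4,fy=4,interpolation=2))
im=cv2.imread('pics/top10.png')[90:220,360:510]; cv2.imwrite('pics/t10.png',cv2.resize(im,None,fx=4,fy=4,interpolation=2))
"
```

```text
t 11.35 pos [ 0.5274 -0.2739  0.1304] F [ 0.4  0.2 -2.1] op 0.0576 row [-0.11, -0.02, 7.04, -0.03, 0.0, 0.02]
```

View pics/s10.png

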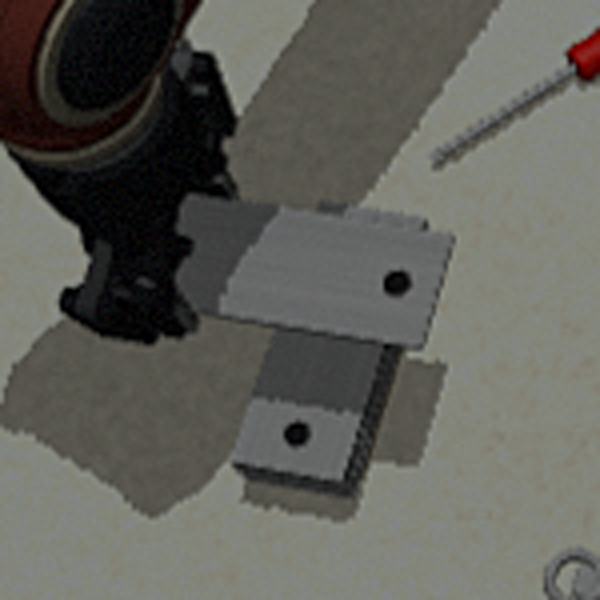

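View pics/t10.png

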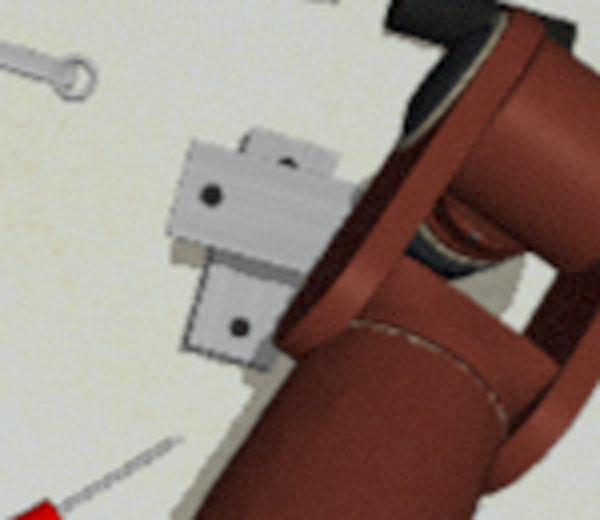

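```bash
python3 -c "
from h import *
h=tri((412.4,138.4),(208.9,260.4)); p=tri((407.9,124.6),(215.6,276.6)); m=tri((401.6,148.4),(223.4,248.4))
print(h,p,m,(p+m)/2,np.linalg.norm(p-m),np.degrees(np.arctan2(*(p-m)[[1,0]])))
"
```

```text
[ 0.55387575 -0.17258508  0.1568605 ] [ 0.58741116 -0.16028395  0.15476581] [ 0.52946533 -0.1463312   0.15417958] [ 0.55843824 -0.15330757  0.1544727 ] 0.05960488449932953 -13.538496114967101
```

Request:
{"api": "apply_moves", "payload": {
  "rows": [
    [-0.1, 0, 1, 0, 0, 0],
    [-0.1, 0, 2.5, 0, 0, 0],
    [-0.1, 0, 4, 0, 0, 0],
    [-0.1, 0, 5.5, 0, 0, 0],
    [-0.1, 0, 6.8, 0, 0, 0],
    [-0.1, 0, 7.7, 0, 0, 0],
    [-0.1, 0, 8.1, 0, 0, 0],
    [-0.1, 0, 8.2, 0, 0, 0],
    [-0.1, 0, 8.2, 0, 0, 0],
    [-0.1, 0, 8.2, 0, 0, 0]
  ]
}}

```text
t: 12.45
tool_pos: [0.5277, -0.2755, 0.0496]
tool_rot: [2.494, 1.91, -0.002]
contact_force: [0.1, 0.3, -2.4]
opening: 0.0579
```

```bash
python3 -c "
from h import *
from station import ctrl
delta((.5268,-.2749,.04),-15.2)
for n in ('scene','top'): cv2.imwrite('pics/%s11.png'%n,ctrl.get_image(n)['color'])
im=cv2.imread('pics/scene11.png')[210:340,130:260]; cv2.imwrite('pics/s11.png',cv2.resize(im,None,fx=4,fy=4,interpolation=2))
im=cv2.imread('pics/top11.png')[90:220,360:510]; cv2.imwrite('pics/t11.png',cv2.resize(im,None,fx=4,fy=4,interpolation=2))
"
```

```text
t 12.45 pos [ 0.5277 -0.2755  0.0496] F [ 0.1  0.3 -2.4] op 0.0579 row [0.03, -0.1, 0.96, -0.0, 0.01, 0.02]
```

View pics/s11.png

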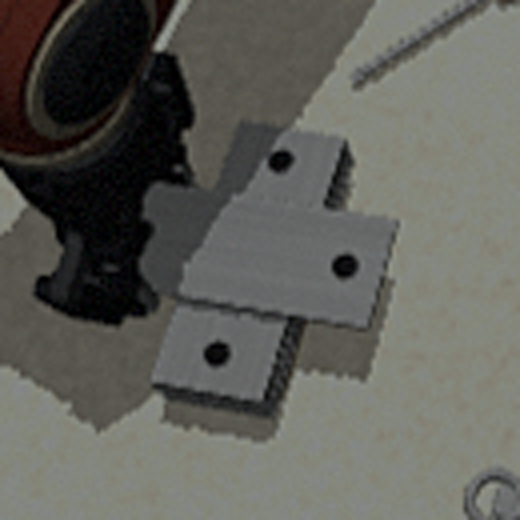

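View pics/t11.png

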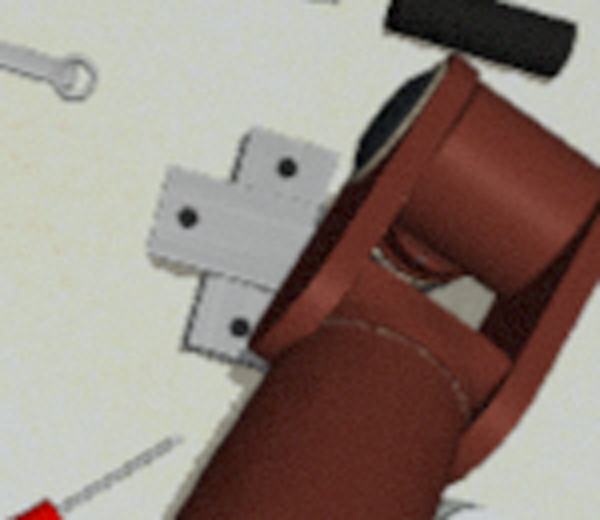

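```bash
python3 -c "
from h import *
h=tri((406.6,143.9),(215.9,276.1)); print(h)
print(tri((360+71.5,90+41.6),(130+53.9,210+87.9)),tri((360+59.4,90+81.3),(130+69.9,210+39.6)))
"
```

```text
[ 0.55411653 -0.1740424   0.0764328 ]
[ 0.59067912 -0.2412241   0.06305013] [ 0.48508085 -0.21172311  0.0640211 ]
```

Request:
{"api": "apply_moves", "payload": {
  "rows": [
    [0, -0.2, 0.2, 0, 0, 0],
    [0, -0.2, 0.4, 0, 0, 0],
    [0, -0.2, 0.6, 0, 0, 0],
    [0, -0.2, 0.7, 0, 0, 0],
    [0, -0.2, 0.75, 0, 0, 0],
    [0, -0.2, 0.75, 0, 0, 0]
  ]
}}

```text
t: 13.15
tool_pos: [0.5256, -0.2748, 0.0419]
tool_rot: [2.494, 1.91, -0.002]
contact_force: [-0.2, 0.1, -2.9]
opening: 0.0574
```

Request:
{"api": "apply_moves", "payload": {
  "rows": [
    [0, 0, 0.1, 0, 0, 0],
    [0, 0, 0.2, 0, 0, 0],
    [0, 0, 0.2, 0, 0, 0]
  ]
}}

```text
t: 13.45
tool_pos: [0.5257, -0.2749, 0.04]
tool_rot: [2.494, 1.91, -0.002]
contact_force: [-0.2, -0.1, -2.3]
opening: 0.0576
```

Request:
{"api": "apply_moves", "payload": {
  "rows": [
    [0, 0, 0.1, 0, 0, 0],
    [0, 0, 0.15, 0, 0, 0],
    [0, 0, 0.15, 0, 0, 0]
  ]
}}

```text
t: 13.75
tool_pos: [0.5259, -0.275, 0.0396]
tool_rot: [2.494, 1.91, -0.002]
contact_force: [-3.5, 1.2, 5.8]
opening: 0.0574
```

The plate touched the bundle at TCP z 0.0396, with about 8 N upward. I'll look before releasing.

```bash
python3 -c "
from h import *
from station import ctrl
delta((.5258,-.275,.0396),-15.2)
for n in ('scene','top'): cv2.imwrite('pics/%s12.png'%n,ctrl.get_image(n)['color'])
a=cv2.imread('pics/scene12.png')[230:330,150:250]; b=cv2.imread('pics/top12.png')[110:210,380:480]
cv2.imwrite('pics/c12.png',cv2.resize(cv2.hconcat([a,b]),None,fx=4,fy=4,interpolation=2))
"
```

```text
t 13.75 pos [ 0.5259 -0.275   0.0396] F [-3.5  1.2  5.8] op 0.0574 row [0.0, -0.01, -0.0, -0.01, 0.01, 0.02]
```

View pics/c12.png

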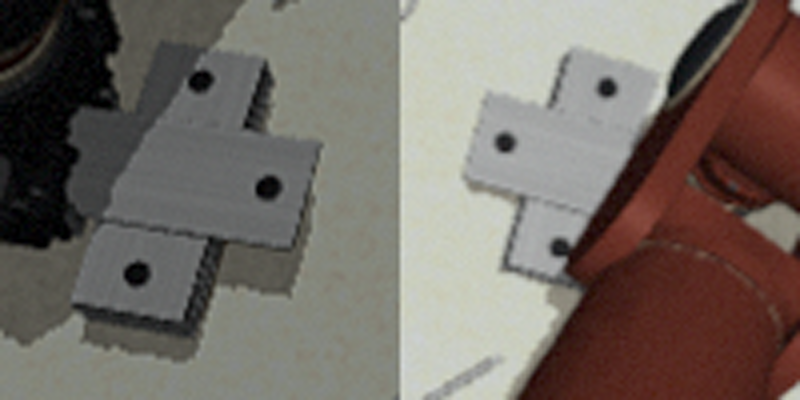

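```bash
python3 -c "
from h import *
h=tri((405.9,145.1),(216.6,276.4)); print(h, h[:2]-np.array([.5524,-.1735]))
"
```

```text
[ 0.55209968 -0.17375961  0.06961051] [-0.00030032 -0.00025961]
```

The inner hole is within 0.5 mm of where it should be, with the plate resting at 0.0696 − 0.005 ≈ 0.0646 against the bundle top's 0.0635 in the same cameras. Releasing.

Request:
{"api": "apply_moves", "payload": {
  "rows": [
    [0, 0, 0, 0, 0, 0],
    [0, 0, 0, 0, 0, 0],
    [0, 0, 0, 0, 0, 0],
    [0, 0, 0, 0, 0, 0],
    [0, 0, 0, 0, 0, 0],
    [0, 0, 0, 0, 0, 0]
  ],
  "grip": 0
}}

```text
t: 14.45
tool_pos: [0.5258, -0.275, 0.0395]
tool_rot: [2.494, 1.91, -0.002]
contact_force: [0.2, -0.1, -0.3]
opening: 0.0855
```

Request:
{"api": "apply_moves", "payload": {
  "rows": [
    [0, 0, -0.5, 0, 0, 0],
    [0, 0, -1.5, 0, 0, 0],
    [0, 0, -3, 0, 0, 0],
    [0, 0, -6, 0, 0, 0],
    [0, 0, -9, 0, 0, 0],
    [-4, 0, -12, 0, 0, 0],
    [-8, 0, -14, 0, 0, 0],
    [-12, 0, -15, 0, 0, 0],
    [-16, 0, -15, 0, 0, 0],
    [-19, 0, -15, 0, 0, 0],
    [-19, 0, -15, 0, 0, 0]
  ]
}}

```text
t: 15.55
tool_pos: [0.4752, -0.462, 0.1917]
tool_rot: [2.496, 1.903, -0.003]
contact_force: [-0.4, 0.0, -0.1]
opening: 0.0855
```

```bash
python3 -c "
from h import *
from station import ctrl
delta((.5258,-.275,.0396),-15.2)
for n in ('scene','top'): cv2.imwrite('pics/%s13.png'%n,ctrl.get_image(n)['color'])
a=cv2.imread('pics/scene13.png')[230:330,150:250]; b=cv2.imread('pics/top13.png')[110:210,380:480]
cv2.imwrite('pics/c13.png',cv2.resize(cv2.hconcat([a,b]),None,fx=4,fy=4,interpolation=2))
"
```

```text
t 15.55 pos [ 0.4752 -0.462   0.1917] F [-0.4  0.  -0.1] op 0.0855 row [19.43, -0.09, 15.14, 0.02, 0.04, -0.03]
```

View pics/c13.png

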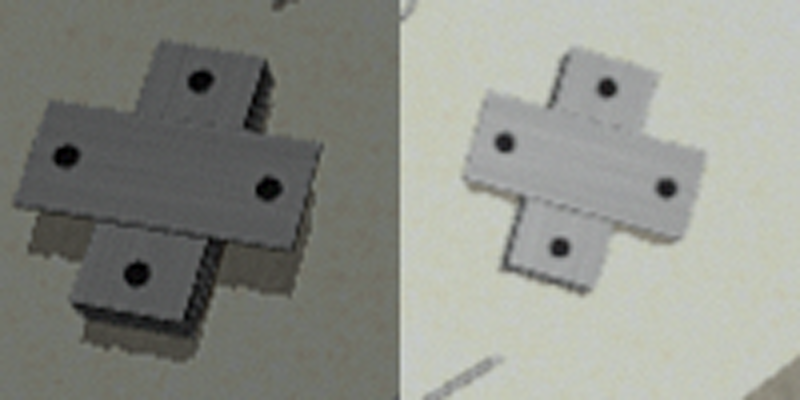

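View pics/top13.png

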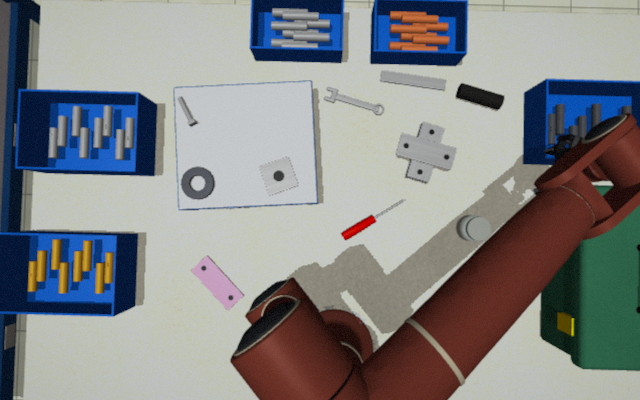

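```bash
python3 -c "
from h import *
s=lambda X,Y:(150+(X+.5)/4-.5,230+(Y+.5)/4-.5); t=lambda X,Y:(380+(X+.5)/4-.5,110+(Y+.5)/4-.5)
a=tri(t(105,142),s(268,188)); b=tri(t(266,188),s(66,156)); 
c=tri(t(207,88),s(136,273)); d_=tri(t(160,247),s(200,81))
an=lambda u:np.degrees(np.arctan2(u[1],u[0]))
print(a,b,(a+b)/2,an(b-a)); print(c,d_,(c+d_)/2,an(c-d_), an(c-d_)-an(b-a)); print(((a+b)-(c+d_))/2)
"
```

```text
[ 0.55219921 -0.17388357  0.06862852] [ 0.52497279 -0.2800015   0.06821336] [ 0.538586   -0.22694254  0.06842094] -104.38985520147216
[ 0.59061591 -0.24142959  0.06302765] [ 0.4850442  -0.21260225  0.06268908] [ 0.53783006 -0.22701592  0.06285836] -15.272824451153689 89.11703075031846
[7.55944024e-04 7.33849170e-05 5.56257449e-03]
```

```bash
python3 -c "
from station import ctrl
print(ctrl.finish_job()); print(ctrl.get_obs()['t'])"
```

```text
the job is handed in; nothing more can be done
None
the job is handed in; nothing more can be done
```

The plate now lies flat on the bundle, crossing the plates there, and the job was handed in at about 15.7 s of the 45 s limit.

I pushed the plate along the deck with the two half-closed fingertips until 57 mm (38 %) stuck out over the edge. I then gripped that end across its 60 mm width, lifted it, turned it and set it down on the bundle.

**Last checks, measured from both cameras after release:**
- **Centring:** the plate's centre is about 0.8 mm from the bundle's centre.
- **Angle:** it stands 89.1° to the plates below, which is square to within what I can read off the images.
- **Flatness:** its two holes differ by 0.4 mm in height, and its top is 5.6 mm above the bundle top, close to its 5 mm thickness.
- **Square plate:** in the final picture it still lies where it was, though I compared this by eye and did not measure it.
- **Robot:** the contact force was near zero with the arm withdrawn. The largest force reading at the end of any move was about 11 N, when the fingertips touched the deck.

**Small disagreements:**
- The cameras put heights 1 to 3.5 mm above the text's values, so I worked by height differences and by touch.
- The gripper read 57.6 mm on the 60 mm plate.
- The plate sagged about 1.5° while held, and lay level once set down.

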